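Zero the specimen balance and hold its draught guard open

ROBOT

A 7-joint arm with a two-finger parallel gripper is mounted at the origin on a cart in front of the work surface, level with it; the furniture and walls round the work are solid. World frame = base frame: x ahead of the robot, y to its left, z up, the work surface at z = 0. Lengths are in m, angles in rad, forces in N, time in s.
With the tool pointing down it reaches from about 0.425 to 0.95 m from the base axis. Payload 4.7 kg.
Tool frame: the origin (TCP) lies between the finger pads, 19 mm behind the fingertips; this is the grasp point; z points along the fingers, y is the line along which they close (so a half turn about z gives the same grasp; the last joint's range is limited). The gripper opens to 87 mm and grips with 3 to 60 N. Pads are 19 mm wide; open, the fingers measure 117 mm over their backs; the gripper's body (75 mm by 190 mm) begins 51 mm behind the grasp point.
Start: joints at [-1.215, 0.469, -0.049, 1.532, 0.024, 1.141, -0.082], TCP at [0.253, 0.626, 0.241] pointing down, gripper open.
Joint ranges: [-2.59, 2.59], [-0.33, 1.99], [-1.39, 1.29], [0.1, 2.45], [-1.04, 4.18], [0.21, 1.99], [-2.66, 2.66]. Speed limits (rad/s): [2.57, 2.57, 3.14, 3.14, 3.14, 3.14, 3.14].

INTERFACE

Orientations are given as a unit quaternion [w, x, y, z].
In Python, from rig import monitor, viewer, ticket gives the robot as it stands. The module is installed in compiled form; this text tells all that it offers.
- The arm moves only by the tool arm_command, never from a script. Its argument "plan" is text: rows parted by semicolons, each of 7 numbers parted by spaces: the shift along the tool's x, y, z scaled (see below), then the turn, a rotation vector about the tool's x, y, z scaled (see below), then the closure, from -1 (fully open) to 1 (shut). In form: x y z rx ry rz jaw; .... A call has exactly 5 rows; each row shifts and turns the commanded pose from where the row before left it, along the tool's axes as they then stand; what a row does not reach is not made up. The controller multiplies each number of a shift by 40 mm and each number of a turn by 0.08 rad. A row lasts 1/8 s, in which the tool goes at most 62.5 mm and 10.7 degrees, less where a joint would pass 70% of its speed; a pose out of reach is approached as far as the arm can. A call with a number of a shift or a turn outside -1 to 1 is refused whole. A call with a gripper value outside its range is refused whole. The fingers move at their own pace and stop on an object; "grip_force" is the grip in N (left out, the last holds). Time passes only in rows, so rows that do not move let the fingers close, or fill a call up. It gives the time, the measured TCP pose, the force, the opening and the grip force at its end, in the units of the state.
- monitor.observe(): the state, without advancing time (a new reading comes with each control period).
- viewer.read_camera(name): name is "scene" or "side" or "wrist"; returns a dict with "img" (480x640x3 uint8, red, green, blue), "fx", "fy", "cx", "cy" (pixels), "D" ([k1, k2, p1, p2, k3] as OpenCV has them; the pictures are not rectified), "R" (3x3) and "t" (3): a world point X has camera coordinates R X + t. Camera axes: x right, y down, z forward; pixel columns grow to the right and rows downward; lengths in m; the calibration is good to about 2 mm. A picture is of the moment at which its call begins. There is no depth.
- ticket.job_done(): hands the job in; it is judged then, once.
The state is a dict: "clock": time; "q": joint angles; "qd": joint speeds; "effort": joint torques, N m; "tool_pos": TCP position; "ee_rot": TCP orientation; "force": force on the tool from outside, world axes, zero at the start; "moment": the same for the moment, N m; "opening": finger opening in m; "grip_force": force on a finger pad.
Only numpy, scipy, OpenCV 4.12 (cv2) and the standard library are available. Lean on these libraries where they do the work, as an engineer would, in place of code of your own. Each camera call takes 0.05 s, during which the arm holds its last target. There are 200 camera calls.

TASK

Get the small balance ready for a colleague to lay a beetle on its pan: with the clear draught guard still shut, turn the zero knob until its red pointer is on the long zero mark, then lift the guard by its orange grip and hold it open at 50 degrees (the green mark on the quadrant). The guard falls shut by itself, so finish while still holding it there, with the knob left on zero. Do not push or knock over the dropper bottle, vial, mounted beetle and label cards standing round the balance.

Things in the scene. Friction and masses are not known exactly. Their poses are not given: they have to be found in the camera images.
- balance: White specimen balance, fixed; housing 190 (x) x 250 (y) x 40 mm high. Origin: centre of its underside, on the table; x to its back (away from the robot at yaw 0), y to its left, z up. On its left half a clear chamber (132 x 120 mm, middle at x=10, y=50 mm, walls to z=85 mm) lies under the guard; on its right half the zero knob, with a flat black display in front of it.
- zero_knob (a joint): Angle of the zero knob, rad: 0 when its red pointer is on the long zero mark, growing counter-clockwise seen from above. Starts 0.45 to 1.25 counter-clockwise of zero; light friction (0.02 N m), stays where left; stops at +-1.5.
- knob_grip (a point): On the knob's axis (balance x=15, y=-75 mm), 72 mm above the table, the height for the TCP. Knob: black disc 40 mm across, top at z=47.5 mm, with an upright grey bar grip 38 mm long, 14 mm wide, top at z=76 mm; the bar lies along the red pointer, which is along the balance's x at knob angle 0. The point turns with the knob, x along the pointer.
- zero_mark (a point): Middle of the long thick black zero mark at the back (+x) side of the white dial (radius 42 mm, on the deck, z=42 mm) round the knob; 34 mm behind the knob's axis. The other, thin ticks stand 15 degrees apart.
- guard (a joint): Opening angle of the draught guard in rad: 0 shut and level, growing as its front edge lifts; 50 degrees is 0.873. Stop at 1.35 rad. It falls shut from every angle (weight and a weak spring; about 1 N upward at the grip holds it). It starts shut.
- guard_grip (a point): Middle of the guard's orange grip, a round bar 14 mm thick, 22 mm long along the balance's y, on a 10 mm wide stem 31 mm in front of the guard's front edge. Shut, it is at balance x=-92, y=50, z=90 mm. Pinched over its two ends (fingers closing along balance y, 22 mm) it turns between the pads as the guard rises, so the tool may stay upright.
- guard_hinge (a point): Middle of the guard's hinge line at the back of the chamber (balance x=78, y=50, z=90 mm), along the balance's y. The grip moves on an arc of radius 170 mm about it, up and towards the balance's +x. The guard is a clear flap 120 mm wide in a black frame.
- mark_50 (a point): The thick green 50-degree mark on the dark wire quadrant left of the chamber (balance y=121 mm, radius 75 mm about the hinge line, a white tick each 10 degrees). A red pin on the guard's left side, 75 mm from the hinge line, points at the quadrant.
- dropper_bottle: Loose brown dropper bottle, 33 x 33 x 100 mm, behind and right of the balance; leave alone. Origin: centre of its underside.
- vial2: Loose vial with a red cap, 21 x 21 x 70 mm, left of the balance; leave alone. Origin: centre of its underside.
- foam_block3: Loose pinned black beetle on a white foam block, 39 x 30 x 52 mm, front left of the balance; leave alone. Origin: centre of its underside.
- label_cards: Loose bundle of cream label cards, 40 x 57 x 10 mm, front right of the balance; leave alone. Origin: centre of its underside.

How it is judged:
On the way:
1. the zero knob is turned to zero (within 0.1 rad) while the guard is shut (under 0.06 rad) (value of joint zero_knob between -0.1 and 0.1 rad and value of joint guard below 0.06 rad), for 0.3 s.
At the end, for the whole second after the job is handed in: The fingers hold the guard (more than 0.2 N on it) open at 0.873 rad (50 degrees) within 0.1 rad, nothing else props it, and the zero knob reads 0 within 0.1 rad (value of joint zero_knob between -0.1 and 0.1 rad and value of joint guard between 0.773 and 0.973 rad and contact force between the fingers and guard above 0.2 N and contact force between guard and dropper_bottle below 0.05 N and contact force between guard and vial2 below 0.05 N and contact force between guard and foam_block3 below 0.05 N and contact force between guard and label_cards below 0.05 N); the arm keeps its last pose, push and grip.
It fails at once if the bottle, vial, beetle or cards are moved by more than 25 mm or knocked over (distance of any of dropper_bottle, vial2, foam_block3, label_cards from where it was at the start of the episode above 0.025 m or angle between any of dropper_bottle, vial2, foam_block3, label_cards's own z axis and vertical above 0.5 rad).
It also fails if it takes over 48 s, if anything falls off the work surface, if the arm or the gripper's body presses on something with over 40 N, if the wrist force passes 120 N, or if a joint passes its speed limit or range.

## Working session

There is one attempt and no reset: what is moved stays moved. The work goes in short steps, Python scripts to look and compute and a tool call to move; the robot and the scene stay as the last step left them, time stands still between calls to the robot, and variables do not carry over. Pictures are saved under pics/ and viewed, at most 10 in all, crops included, and the job is handed in when it is done.

Besides the shell and the picture viewer there is one more tool, called after "Call:" by a JSON object that holds its "method" and its "body", one argument or row to a line. arm_command: Moves the arm, as the interface text tells. Its arguments: {"type":"object","properties":{"plan":{"type":"string"},"grip_force":{"type":"number"}},"required":["plan"]}

```bash
mkdir -p pics; python3 - <<'E'
from rig import monitor, viewer
import cv2
s=monitor.observe(); print(s)
for n in ("scene","side"):
    c=viewer.read_camera(n); cv2.imwrite(f"pics/{n}0.png",c["img"][:,:,::-1]); print(n,c["fx"],c["cx"],c["cy"],c["D"],c["R"],c["t"])
E
```

```text
{'clock': 0.0, 'q': array([-1.21491393,  0.46945237, -0.04861866,  1.53368585,  0.02412939,
        1.14097189, -0.08229808]), 'qd': array([-0.00173357, -0.00133054,  0.0002645 , -0.00093546,  0.00029864,
        0.00129896,  0.00265034]), 'effort': array([ 3.57473218e-04, -5.07974589e+01, -8.03240994e-02, -2.36153716e+01,
       -6.13619713e-02,  3.79471562e-02,  1.70698208e-04]), 'tool_pos': array([0.25314125, 0.62513776, 0.24019552]), 'ee_rot': array([-1.42403767e-04,  1.91173643e-01,  9.81555758e-01, -9.54728538e-04]), 'force': array([-0.44039588,  0.87555463,  1.06779133]), 'moment': array([ 0.00784792, -0.02955775,  0.01654183]), 'grip_force': 0.0, 'opening': 0.08665240917481658}
scene 598.096420276524 319.1666516444789 242.21674149160768 [-0.1276565  0.         0.         0.         0.       ] [[ 0.72152966 -0.69237205  0.00398801]
 [-0.45133768 -0.47469699 -0.75561701]
 [ 0.52506119  0.54340015 -0.65500155]] [-0.43330372  0.34414856  1.11108123]
side 447.9750962743695 315.9000094117837 236.11139373229005 [-0.01375289  0.          0.          0.          0.        ] [[-0.96682129 -0.25543795  0.0028378 ]
 [-0.15945832  0.59478934 -0.78790779]
 [ 0.19957366 -0.76221853 -0.6157867 ]] [0.56534202 0.18493239 0.84192457]
```

View pics/scene0.png

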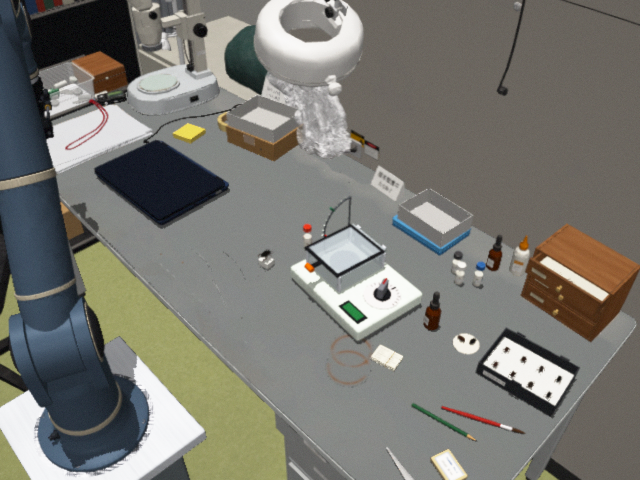

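View pics/side0.png

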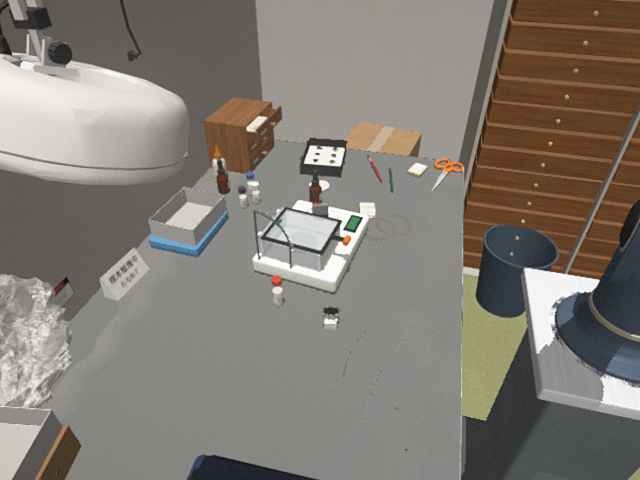

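```bash
cat > h.py <<'E'
import numpy as np, cv2
from rig import monitor, viewer
def ray(c,uv):
    K=np.array([[c["fx"],0,c["cx"]],[0,c["fy"],c["cy"]],[0,0,1]])
    p=cv2.undistortPoints(np.array([[uv]],float),K,np.array(c["D"]))[0,0]
    R=np.array(c["R"]); return -R.T@np.array(c["t"]), R.T@np.array([p[0],p[1],1])
def plane(c,uv,z):
    o,d=ray(c,uv); return o+d*(z-o[2])/d[2]
def tri(c1,u1,c2,u2):
    o1,d1=ray(c1,u1);o2,d2=ray(c2,u2)
    s=np.linalg.lstsq(np.c_[d1,-d2],o2-o1,rcond=None)[0]
    a,b=o1+s[0]*d1,o2+s[1]*d2; return (a+b)/2,np.linalg.norm(a-b)
def proj(c,X):
    K=np.array([[c["fx"],0,c["cx"]],[0,c["fy"],c["cy"]],[0,0,1]])
    return cv2.projectPoints(np.array(X,float).reshape(-1,1,3),cv2.Rodrigues(np.array(c["R"]))[0],np.array(c["t"],float),K,np.array(c["D"]))[0][:,0]
def blob(im,lo,hi,box):
    x0,y0,x1,y1=box; h=cv2.cvtColor(im[y0:y1,x0:x1],cv2.COLOR_RGB2HSV)
    m=cv2.inRange(h,lo,hi); n,l,st,ce=cv2.connectedComponentsWithStats(m)
    return [(st[i,4],np.round(ce[i]+[x0,y0],1)) for i in np.argsort(-st[1:,4])[:3]+1]
E
python3 - <<'E'
from h import *
a=viewer.read_camera("scene");b=viewer.read_camera("side")
oa=blob(a["img"],(5,150,120),(20,255,255),(290,250,330,285));ob=blob(b["img"],(5,150,120),(20,255,255),(330,225,360,255))
print(oa,ob,tri(a,oa[0][1],b,ob[0][1]))
ga=blob(a["img"],(50,120,40),(80,255,255),(330,290,370,330));gb=blob(b["img"],(50,120,40),(80,255,255),(335,205,370,240));print(ga,gb)
print(tri(a,ga[0][1],b,gb[0][1]))
print("ring",tri(a,(310,35),b,(90,110)), [(-np.array(c["R"]).T@c["t"]) for c in (a,b)])
# white housing hull corners
im=a["img"][230:350,280:430]; h=cv2.cvtColor(im,cv2.COLOR_RGB2HSV)
m=cv2.inRange(h,(0,0,165),(180,60,255)); n,l,st,ce=cv2.connectedComponentsWithStats(m);k=1+np.argmax(st[1:,4])
hu=cv2.convexHull(cv2.findContours((l==k).astype(np.uint8),0,1)[0][0]);q=cv2.approxPolyDP(hu,4,True)[:,0]+[280,230];print(st[k],q.tolist())
for p in q: print(p,plane(a,p,.04)[:2].round(4))
w=cv2.resize(a["img"][220:345,280:440],None,fx=5,fy=4.8,interpolation=cv2.INTER_CUBIC);cv2.imwrite("pics/crop1.png",w[:,:,::-1])
E
```

```text
[(np.int32(54), array([309.1, 267. ]))] [(np.int32(50), array([346.2, 239.9]))] (array([ 0.53150141, -0.03830567,  0.08921115]), np.float64(0.0022229746507626525))
[(np.int32(185), array([352.4, 311.1]))] [(np.int32(65), array([353.1, 222. ]))]
(array([ 0.53892749, -0.16606978,  0.04261287]), np.float64(0.0008984178285637709))
ring (array([0.80356001, 0.24667917, 0.45408077]), np.float64(0.006880391591434589)) [array([-0.11541693, -0.7404028 ,  0.98953245]), array([0.40804774, 0.6761445 , 0.6625513 ])]
[  10   29  132   75 3520] [[290, 267], [304, 259], [385, 262], [421, 295], [357, 333]]
[290 267] [0.5362 0.0307]
[304 259] [0.5783 0.0285]
[385 262] [ 0.7085 -0.1098]
[421 295] [ 0.6856 -0.2364]
[357 333] [ 0.5039 -0.2136]
```

View pics/crop1.png

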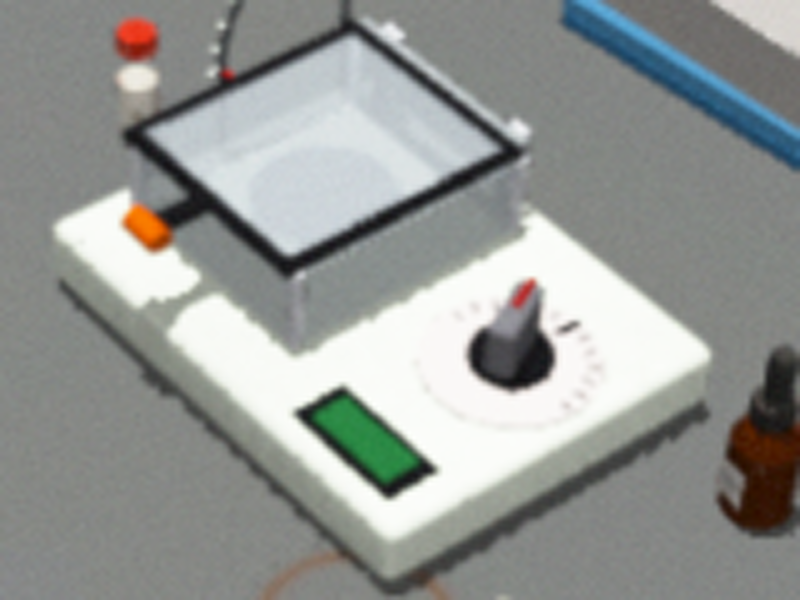

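The crop shows the orange grip at about (309.5, 267), the red pointer on top of the bar at about (385, 281), the zero mark at about (394, 288) and the green display at about (353, 311). Front and right deck edges both give a yaw of about -0.127.

```bash
python3 - <<'E'
from h import *
a=viewer.read_camera("scene");b=viewer.read_camera("side")
from scipy.optimize import least_squares
zm=plane(a,(394,288.1),.042)
ra=blob(a["img"],(0,120,90),(6,255,255),(375,270,395,290));rb=blob(b["img"],(0,120,90),(6,255,255),(300,195,335,225));print(ra,rb)
rp=plane(a,ra[0][1],.076)
ks=plane(a,(382.5,293.5),.0475)
org=np.array([.5315,-.0383]);disp=np.array([.5389,-.1661])
C={'zm':((.049,-.075),zm),'lf':((-.095,.125),plane(a,(290.5,267.5),.04)),'rf':((-.095,-.125),plane(a,(357.5,333.5),.04)),'rb':((.095,-.125),plane(a,(422,294),.04)),'or':((-.092,.05),org)}
L=np.array([v[0] for v in C.values()]);W=np.array([v[1][:2] for v in C.values()])
f=lambda p:(np.c_[L[:,0]*np.cos(p[2])-L[:,1]*np.sin(p[2]),L[:,0]*np.sin(p[2])+L[:,1]*np.cos(p[2])]+p[:2]-W)
r=least_squares(lambda p:f(p).ravel(),[.616,-.1,-.127],loss='soft_l1',f_scale=.002);p=r.x;print(p,(f(p)*1000).round(1).tolist())
c,s=np.cos(p[2]),np.sin(p[2]);R=np.array([[c,-s],[s,c]])
k=R@[.015,-.075]+p[:2];print("knob",k,"red",rp[:2],"zm",zm[:2],"disc",ks[:2])
v=R.T@(rp[:2]-k);print("red in balance",v,np.arctan2(v[1],v[0]))
for n,X in dict(h=(.078,.05)).items(): print(n,R@X+p[:2])
print("vial cap",tri(a,(307,229),b,(277,281)),"foam",plane(a,(266,262),.02))
st=monitor.observe();print(st["clock"])
E
```

```text
[(np.int32(7), array([384.4, 280.4]))] [(np.int32(15), array([316.3, 202.5]))]
[ 0.61473482 -0.10168851 -0.12597324] [[-3.0, -0.3], [0.3, 5.6], [1.1, 1.4], [3.7, -1.6], [-1.8, -2.2]]
knob [ 0.62019294 -0.17797881] red [ 0.63194342 -0.17198349] zm [ 0.65692191 -0.18194108] disc [ 0.62149967 -0.17859313]
red in balance [0.01090412 0.00742414] 0.5977622520638821
h [ 0.69839876 -0.06188466]
vial cap (array([0.64079634, 0.08601359, 0.06040882]), np.float64(0.0018033417757785106)) foam [0.51998878 0.09934118 0.02      ]
0.3
```

Call:
{"method": "arm_command", "body": {
  "plan": "-0.8 -0.76 0 0 0 0 -0.2;-0.8 -0.76 0 0 0 0 -0.2;-0.8 -0.76 0 0 0 0 -0.2;-0.8 -0.76 0 0 0 0 -0.2;-0.8 -0.76 0 0 0 0 -0.2"
}}

```text
clock: 0.92
tool_pos: [0.3451, 0.4234, 0.2414]
ee_rot: [0.0, 0.191, 0.982, 0.0]
force: [0.1, -0.5, -0.1]
opening: 0.0534
grip_force: 0.0
```

Call:
{"method": "arm_command", "body": {
  "plan": "-0.8 -0.76 0 0 0 0 -0.2;-0.8 -0.76 0 0 0 0 -0.2;-0.8 -0.76 0 0 0 0 -0.2;-0.8 -0.76 0 0 0 0 -0.2;-0.8 -0.76 0 0 0 0 -0.2"
}}

```text
clock: 1.55
tool_pos: [0.4363, 0.2225, 0.2415]
ee_rot: [0.0, 0.191, 0.982, 0.0]
force: [0.6, -0.0, -0.0]
opening: 0.0522
grip_force: 0.0
```

Call:
{"method": "arm_command", "body": {
  "plan": "-0.8 -0.76 0 0 0 0 -0.2;-0.8 -0.76 0 0 0 0 -0.2;-0.8 -0.76 0 0 0 0 -0.2;-0.8 -0.76 0 0 0 0 -0.2;-0.8 -0.76 0 0 0 0 -0.2"
}}

```text
clock: 2.17
tool_pos: [0.5276, 0.0216, 0.2414]
ee_rot: [0.0, 0.191, 0.982, 0.0]
force: [0.9, -0.3, -0.2]
opening: 0.0519
grip_force: 0.0
```

Call:
{"method": "arm_command", "body": {
  "plan": "-0.8 -0.76 0 0 0 0 -0.2;-0.8 -0.76 0 0 0 0 -0.2;-0.8 -0.76 0 0 0 0 -0.2;-0.8 -0.76 0 0 0 0 -0.2;-0.8 -0.76 0 0 0 0 -0.2"
}}

```text
clock: 2.8
tool_pos: [0.6189, -0.1792, 0.2412]
ee_rot: [0.0, 0.191, 0.982, 0.0]
force: [0.1, 1.3, -0.9]
opening: 0.0521
grip_force: 0.0
```

Call:
{"method": "arm_command", "body": {
  "plan": "0 0 0 0 0 -1 -0.2;0 0 0 0 0 -1 -0.2;0 0 0 0 0 -1 -0.2;0 0 0 0 0 -1 -0.2;0 0 0 0 0 -1 -0.2"
}}

```text
clock: 3.42
tool_pos: [0.6183, -0.178, 0.2411]
ee_rot: [-0.0, -0.009, 1.0, 0.0]
force: [0.3, -0.0, 0.7]
opening: 0.0526
grip_force: 0.0
```

```bash
python3 - <<'E'
from h import *
c=viewer.read_camera("wrist");s=monitor.observe();print(s["tool_pos"],s["ee_rot"],s["q"])
cv2.imwrite("pics/w1.png",c["img"][:,:,::-1])
print(proj(c,[(.6205,-.1775,.076),(.6545,-.182,.042),(.5315,-.038,.09)]))
E
```

```text
[ 0.61826654 -0.17806283  0.24117617] [-2.43653541e-05 -9.77824269e-03  9.99952186e-01  1.09625153e-04] [ 0.01663386  0.4213605   0.27436484  1.6281198  -0.12429539  1.10936142
  1.91397887]
[[321.89625032 235.5085277 ]
 [317.19717365 258.12031992]
 [488.22106071 140.75933896]]
```

View pics/w1.png

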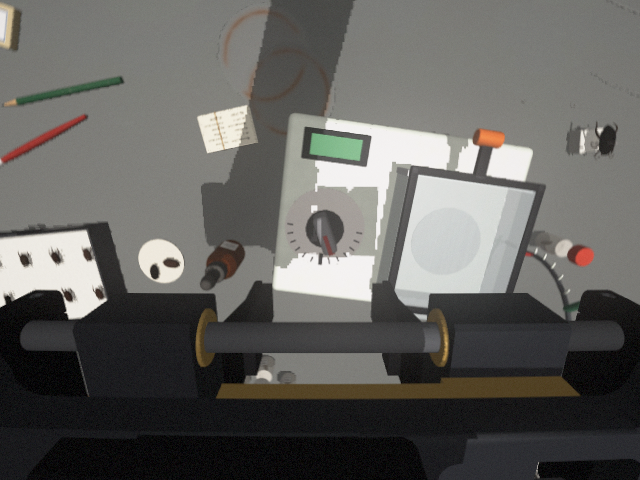

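The wrist view shows the disc centre at about (325, 230), the zero mark at (320, 258), the red pointer at (329, 244) and the orange grip at (489, 138). Now to measure these finely.

```bash
python3 - <<'E'
from h import *
c=viewer.read_camera("wrist");im=c["img"]
r=blob(im,(0,70,50),(8,255,255),(300,205,350,265))+blob(im,(172,70,50),(180,255,255),(300,205,350,265));o=blob(im,(5,150,100),(20,255,255),(465,115,515,160))
g=blob(im,(50,80,40),(80,255,255),(300,125,375,170))
print(r,o)
cr=im[195:275,275:375];h=cv2.cvtColor(cr,cv2.COLOR_RGB2GRAY)
m=(h<45).astype(np.uint8);n,l,st,ce=cv2.connectedComponentsWithStats(m);print([(st[i].tolist(),(ce[i]+[275,195]).round(1).tolist()) for i in range(1,n) if st[i,4]>5])
org=plane(c,o[0][1],.09);print("orange",org)
print("disp",plane(c,g[0][1],.041))
print("red",plane(c,r[0][1],.076))
cs=[plane(c,p,.04)[:2] for p in ((290,114),(532,148),(275,290))];print("corners",cs)
w=cv2.resize(cr,None,fx=7,fy=7,interpolation=cv2.INTER_CUBIC);cv2.imwrite("pics/w1c.png",w[:,:,::-1])
E
```

```text
[(np.int32(79), array([327.4, 245.1])), (np.int32(1), array([327., 244.])), (np.int32(1), array([328., 253.]))] [(np.int32(365), array([491.3, 138.9]))]
[]
orange [ 0.52971007 -0.03574177  0.09      ]
disp [ 0.54206188 -0.18630779  0.041     ]
red [ 0.62992752 -0.17208403  0.076     ]
corners [array([ 0.50923757, -0.21041085]), array([0.53531338, 0.03130778]), array([ 0.69355464, -0.22854024])]
```

View pics/w1c.png

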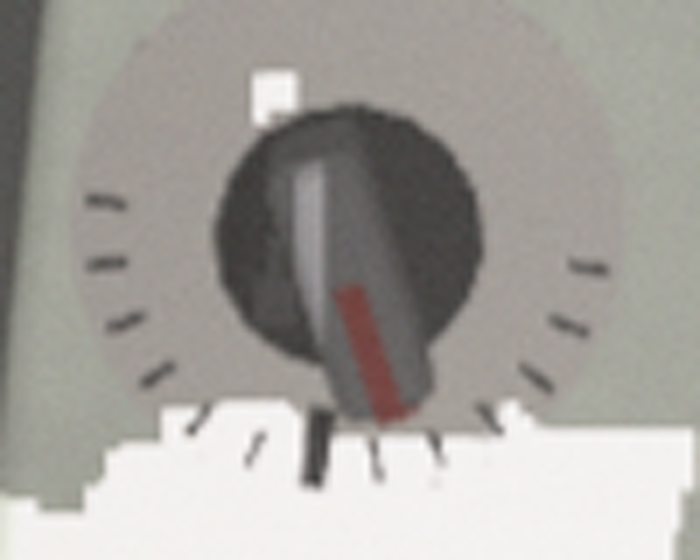

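The enlarged crop puts the disc centre at (324.9, 228.6), the zero mark middle at (320.3, 258.9) and the red stripe from (325, 236.1) to (331.4, 254.3).

```bash
python3 - <<'E'
from h import *
c=viewer.read_camera("wrist")
k=plane(c,(324.9,228.6),.0475)[:2];z=plane(c,(320.3,258.9),.042)[:2];a=plane(c,(325,236.1),.076)[:2];b=plane(c,(331.4,254.3),.076)[:2]
an=lambda v:(np.arctan2(v[1],v[0]),np.linalg.norm(v))
print("knob",k,"zm",z,an(z-k),"stripe",a,b,an(b-a),an(b-k),an(a-k))
E
```

```text
knob [ 0.62049126 -0.17444375] zm [ 0.6553679  -0.17877805] (np.float64(-0.12364104225409892), np.float64(0.03514493183274791)) stripe [ 0.62107304 -0.17457762] [ 0.63915819 -0.16808808] (np.float64(0.3445220087901384), np.float64(0.019214231215173898)) (np.float64(0.3281667269657419), np.float64(0.01971925546247941)) (np.float64(-0.2261625172552316), np.float64(0.000596991284081505))
```

Call:
{"method": "arm_command", "body": {
  "plan": "-0.055 0.06 0 0 0 -0.8 -0.2;0 0 0 0 0 -0.8 -0.2;0 0 0 0 0 -0.8 -0.2;0 0 0 0 0 -0.8 -0.2;0 0 0.5 0 0 -0.75 -0.2"
}}

```text
clock: 4.2
tool_pos: [0.6216, -0.176, 0.2226]
ee_rot: [0.002, -0.165, 0.986, -0.001]
force: [0.4, -0.3, 0.1]
opening: 0.0525
grip_force: 0.0
```

Call:
{"method": "arm_command", "body": {
  "plan": "0 0 0.8 0 0 0 -0.2;0 0 0.8 0 0 0 -0.2;0 0 0.8 0 0 0 -0.2;0 0 0.8 0 0 0 -0.2;0 0 0.3 0 0 0 -0.2"
}}

```text
clock: 4.82
tool_pos: [0.6194, -0.1753, 0.0792]
ee_rot: [-0.002, -0.164, 0.986, 0.001]
force: [-0.6, 0.4, -0.0]
opening: 0.0521
grip_force: 0.0
```

Call:
{"method": "arm_command", "body": {
  "plan": "0 0 0.12 0 0 0 -0.2;0 0 0 0 0 0 1;0 0 0 0 0 0 1;0 0 0 0 0 0 1;0 0 0 0 0 0 1",
  "grip_force": 10
}}

```text
clock: 5.45
tool_pos: [0.6207, -0.1757, 0.0769]
ee_rot: [0.0, -0.165, 0.986, -0.0]
force: [0.2, -0.0, -0.8]
opening: 0.0201
grip_force: 0.0
```

Call:
{"method": "arm_command", "body": {
  "plan": "0 0 0.08 0 0 0 1;0 0 0 0 0 0 1;0 0 0 0 0 0 1;0 0 0 0 0 0 1;0 0 0 0 0 0 1",
  "grip_force": 10
}}

```text
clock: 6.08
tool_pos: [0.6211, -0.1756, 0.0743]
ee_rot: [0.001, -0.165, 0.986, -0.0]
force: [-2.1, 0.0, 6.3]
opening: 0.0137
grip_force: 10.0
```

Call:
{"method": "arm_command", "body": {
  "plan": "0 0 0 0 0 0.8 1;0 0 0 0 0 0.8 1;0 0 0 0 0 0.8 1;0 0 0 0 0 0.8 1;0 0 0 0 0 0.8 1"
}}

```text
clock: 6.7
tool_pos: [0.621, -0.1753, 0.0743]
ee_rot: [0.001, -0.005, 1.0, 0.0]
force: [-1.4, 1.1, 6.0]
opening: 0.0139
grip_force: 10.0
```

Call:
{"method": "arm_command", "body": {
  "plan": "0 0 0 0 0 0.8 1;0 0 0 0 0 0.83 1;0 0 0 0 0 0 1;0 0 0 0 0 0 1;0 0 0 0 0 0 1"
}}

```text
clock: 7.32
tool_pos: [0.621, -0.1752, 0.0743]
ee_rot: [0.0, 0.059, 0.998, 0.0]
force: [-1.1, 1.6, 6.3]
opening: 0.014
grip_force: 10.0
```

Call:
{"method": "arm_command", "body": {
  "plan": "0 0 0 0 0 0 -0.2;0 0 0 0 0 0 -0.2;0 0 0 0 0 0 -0.2;0 0 0 0 0 0 -0.2;0 0 -0.5 0 0 0 -0.2"
}}

```text
clock: 7.95
tool_pos: [0.6193, -0.1752, 0.0923]
ee_rot: [-0.002, 0.06, 0.998, 0.0]
force: [-0.1, 0.0, -0.2]
opening: 0.0501
grip_force: 0.0
```

Call:
{"method": "arm_command", "body": {
  "plan": "0 0 -0.8 0 0 0 -0.2;0 0 -0.8 0 0 0 -0.2;0 0 -0.8 0 0 0 -0.2;0 0 -0.8 0 0 0 -0.2;0 0 0 0 0 0 -0.2"
}}

```text
clock: 8.57
tool_pos: [0.6223, -0.1766, 0.2257]
ee_rot: [0.004, 0.06, 0.998, -0.001]
force: [0.5, 0.3, -0.2]
opening: 0.0523
grip_force: 0.0
```

```bash
python3 - <<'E'
from h import *
c=viewer.read_camera("wrist");s=monitor.observe();print(s["tool_pos"],s["ee_rot"],s["q"])
u=proj(c,[(.6205,-.1755,.06),(.5305,-.037,.09)]);print(u)
o=blob(c["img"],(5,150,100),(20,255,255),(400,60,600,220));print(o,plane(c,o[0][1],.09))
x,y=u[0].astype(int)-[50,40];print(x,y)
cv2.imwrite("pics/w2c.png",cv2.resize(c["img"][y:y+80,x:x+100],None,fx=7,fy=7,interpolation=cv2.INTER_CUBIC)[:,:,::-1])
E
```

```text
[ 0.62115335 -0.17605562  0.2235202 ] [ 1.94249587e-03  5.96733992e-02  9.98216053e-01 -1.56364738e-04] [-0.03591849  0.44380816  0.34370684  1.64845379 -0.1659313   1.07416745
  1.80715828]
[[322.50111368 229.90229558]
 [484.74702359 107.61075732]]
[(np.int32(455), array([486., 106.]))] [ 0.52941834 -0.03602173  0.09      ]
272 189
```

View pics/w2c.png

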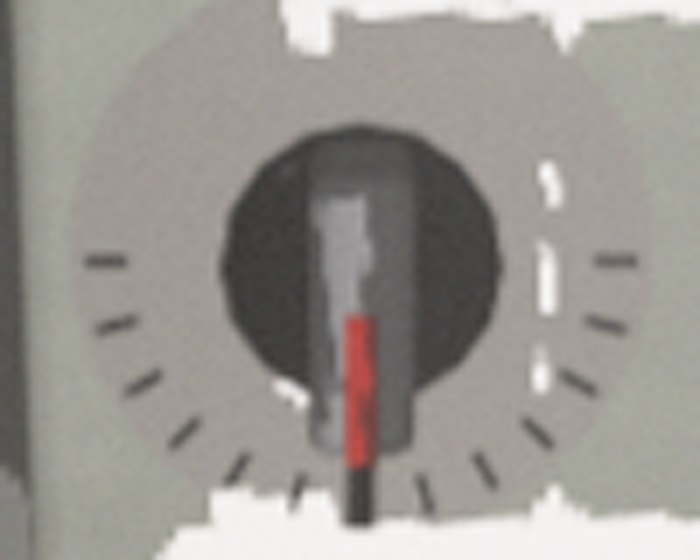

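The red pointer (360, 390 in the crop) lies right on the zero mark (359, 495), so the knob is on zero. Next is the guard grip.

Call:
{"method": "arm_command", "body": {
  "plan": "0.54 0.64 0 0 0 0 -0.2;0.54 0.64 0 0 0 0 -0.2;0.54 0.64 0 0 0 0 -0.2;0.54 0.64 0 0 0 0 -0.2;0.54 0.64 0 0 0 0 -0.2"
}}

```text
clock: 9.25
tool_pos: [0.527, -0.0348, 0.2203]
ee_rot: [-0.001, 0.06, 0.998, -0.0]
force: [0.0, -0.5, -0.3]
opening: 0.0519
grip_force: 0.0
```

Call:
{"method": "arm_command", "body": {
  "plan": "0 0 0 0 0 0 -0.2;0 0 0.3 0 0 0 -0.2;0 0 0.6 0 0 0 -0.2;0 0 0.6 0 0 0 -0.2;0 0 0 0 0 0 -0.2"
}}

```text
clock: 9.88
tool_pos: [0.527, -0.037, 0.1588]
ee_rot: [-0.003, 0.061, 0.998, -0.001]
force: [0.6, 0.3, 0.4]
opening: 0.0518
grip_force: 0.0
```

```bash
python3 - <<'E'
from h import *
c=viewer.read_camera("wrist");s=monitor.observe();print(s["tool_pos"],s["ee_rot"])
o=blob(c["img"],(5,150,100),(20,255,255),(0,0,640,480));print(o,plane(c,o[0][1],.09),proj(c,[s["tool_pos"]]))
a=viewer.read_camera("scene");b=viewer.read_camera("side")
print(blob(a["img"],(5,150,120),(20,255,255),(290,250,330,285)))
E
```

```text
[ 0.52810349 -0.03688567  0.16012363] [-1.20046993e-03  6.04650480e-02  9.98169481e-01 -4.74203803e-04]
[(np.int32(581), array([320.5, 273.3])), (np.int32(1), array([231., 386.])), (np.int32(1), array([238., 388.]))] [ 0.53022367 -0.03802019  0.09      ] [[321.39373808 321.18192676]]
[(np.int32(53), array([308.8, 267.3]))]
```

Call:
{"method": "arm_command", "body": {
  "plan": "-0.05 -0.02 0.4 0 0 0 -0.2;0 0 0.6 0 0 0 -0.2;0 0 0.5 0 0 0 -0.2;0 0 0.25 0 0 0 -0.2;0 0 0 0 0 0 -0.2"
}}

```text
clock: 10.65
tool_pos: [0.5301, -0.0368, 0.0906]
ee_rot: [-0.001, 0.06, 0.998, -0.0]
force: [-0.4, 0.1, 1.0]
opening: 0.0518
grip_force: 0.0
```

Call:
{"method": "arm_command", "body": {
  "plan": "0 0 0 0 0 0 0.5;0 0 0 0 0 0 1;0 0 0 0 0 0 1;0 0 0 0 0 0 1;0 0 0 0 0 0 1",
  "grip_force": 12
}}

```text
clock: 11.28
tool_pos: [0.5304, -0.0383, 0.0914]
ee_rot: [0.0, 0.06, 0.998, -0.001]
force: [-0.1, -4.8, 0.1]
opening: 0.0218
grip_force: 12.0
```

Call:
{"method": "arm_command", "body": {
  "plan": "-0.016 -0.03 -0.371 0 0 0 1;-0.048 0 -0.368 0 0 0 1;-0.08 0 -0.362 0 0 0 1;-0.112 0 -0.354 0 0 0 1;-0.142 0 -0.343 0 0 0 1"
}}

```text
clock: 11.9
tool_pos: [0.5459, -0.0402, 0.1641]
ee_rot: [-0.0, 0.06, 0.998, -0.0]
force: [0.3, -3.9, -0.9]
opening: 0.0214
grip_force: 12.0
```

Call:
{"method": "arm_command", "body": {
  "plan": "-0.171 0 -0.329 0 0 0 1;-0.199 0 -0.313 0 0 0 1;-0.226 0 -0.294 0 0 0 1;-0.251 0 -0.273 0 0 0 1;-0.274 0 -0.251 0 0 0 1"
}}

```text
clock: 12.52
tool_pos: [0.591, -0.0455, 0.2224]
ee_rot: [-0.0, 0.06, 0.998, -0.0]
force: [-1.8, -4.6, -0.1]
opening: 0.0216
grip_force: 12.0
```

Call:
{"method": "arm_command", "body": {
  "plan": "0 0 0 0 0 0 1;0 0 0 0 0 0 1;0 0 0 0 0 0 1;0 0 0 0 0 0 1;0 0 0 0 0 0 1"
}}

```text
clock: 13.15
tool_pos: [0.5906, -0.0455, 0.2218]
ee_rot: [0.0, 0.06, 0.998, -0.0]
force: [-3.2, -4.1, 1.9]
opening: 0.0218
grip_force: 12.0
```

```bash
python3 - <<'E'
from h import *
s=monitor.observe();print(s["tool_pos"],s["force"],s["opening"])
b=viewer.read_camera("side");a=viewer.read_camera("scene")
f=lambda c,x,y:cv2.resize(c["img"][y:y+150,x:x+130],None,fx=3,fy=4*.98,interpolation=cv2.INTER_CUBIC)
cv2.imwrite("pics/end.png",np.hstack([f(b,230,170),f(a,300,180)])[:,:,::-1])
E
```

```text
[ 0.59057242 -0.04546086  0.22183834] [-3.17794425 -4.09879419  1.92332506] 0.02180046517893057
```

View pics/end.png

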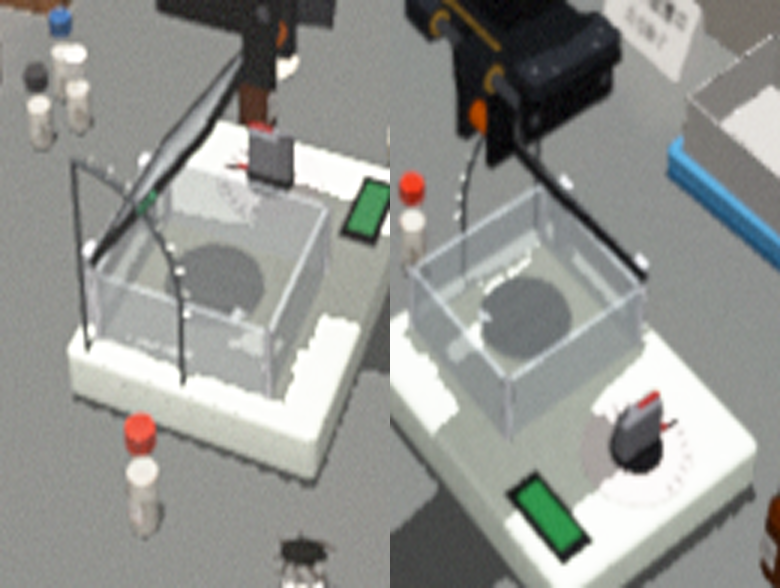

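The guard lies on the green mark in the side view (147, 203), and the orange grip is between the fingers. There is a reddish spot by the zero mark at (668, 425), so I'll check the knob's reading numerically.

```bash
python3 - <<'E'
from h import *
a=viewer.read_camera("scene");b=viewer.read_camera("side")
k=np.array([.6208,-.1755]);y=-.119
for n,c,box in (("scene",a,(370,265,420,310)),("side",b,(295,190,345,230))):
    print(n,blob(c["img"],(0,90,70),(7,255,255),box),blob(c["img"],(172,90,70),(180,255,255),box))
    for g in (-.4,-.1,0,.1,.4):
        d=np.array([np.cos(y+g),np.sin(y+g)]); print(g,proj(c,[(*(k+.0095*d),.076),(*(k+.034*d),.042)]).round(1).tolist())
w=viewer.read_camera("wrist");print("wrist knob px",proj(w,[(*k,.06)]))
cv2.imwrite("pics/k.png",np.hstack([cv2.resize(a["img"][270:315,365:415],(400,360),interpolation=cv2.INTER_CUBIC),cv2.resize(w["img"],(400,360))])[:,:,::-1])
E
```

```text
scene [(np.int32(8), array([386.4, 280.9])), (np.int32(4), array([390.5, 288.5]))] [(np.int32(2), array([383.5, 283. ])), (np.int32(1), array([386., 282.])), (np.int32(1), array([388., 281.]))]
-0.4 [[386.4, 283.0], [395.6, 292.0]]
-0.1 [[385.8, 282.1], [393.5, 289.0]]
0 [[385.5, 281.9], [392.5, 288.1]]
0.1 [[385.2, 281.6], [391.4, 287.2]]
0.4 [[384.1, 281.1], [387.6, 285.2]]
side [(np.int32(16), array([315.8, 201.4])), (np.int32(4), array([311.2, 196. ])), (np.int32(4), array([310.5, 212. ]))] [(np.int32(2), array([319.5, 203. ]))]
-0.4 [[317.3, 201.2], [310.1, 208.9]]
-0.1 [[316.6, 201.7], [307.6, 210.9]]
0 [[316.5, 201.9], [307.0, 211.6]]
0.1 [[316.3, 202.2], [306.5, 212.3]]
0.4 [[316.2, 202.8], [305.9, 214.8]]
wrist knob px [[193.96612649 279.17534359]]
```

View pics/k.png

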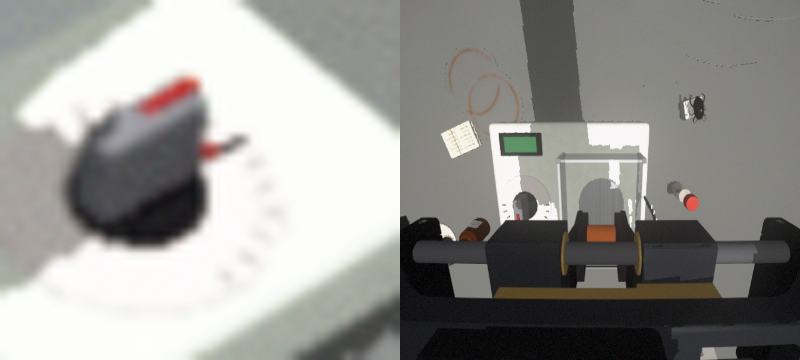

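The lower part of the red pointer (210, 152) runs straight into the black zero mark (235, 142), so the knob still reads zero. The guard is held at about 50°.

```bash
python3 -c "
from rig import ticket
print(ticket.job_done())"
```

```text
the job is handed in; nothing more can be done
None
```

I set the zero knob on its mark with the guard shut, then lifted the guard, and handed the job in at about 13 s with the gripper still holding it open at about 50°; no verdict came back.

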